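Shut the open sample pot on the shaker and start the shaker

ROBOT

A 6-joint arm with a two-finger parallel gripper is mounted at the origin on the work surface. World frame = base frame: x ahead of the robot, y to its left, z up, the work surface at z = 0. Lengths are in m, angles in rad, forces in N, time in s.
With the tool pointing down it reaches from about 0.35 to 0.85 m from the base axis. Payload 8.1 kg.
Tool frame: the origin (TCP) lies at the very end of the fingers, on their centre line; the grasp point (between the pads) lies 19 mm behind it; z points along the fingers, y is the line along which they close (so a half turn about z gives the same grasp; the last joint's range is limited). The gripper opens to 93 mm and grips with 3 to 60 N. Pads are 15 mm wide; open, the fingers measure 128 mm over their backs; the gripper's body (75 mm by 188 mm) begins 65 mm behind the grasp point.
Start: joints at [-1.28, 0.13, 1.488, -0, 1.523, -0.085], TCP at [0.22, -0.558, 0.219] pointing down, gripper open.
Joint ranges: [-2.96, 2.96], [-0.89, 2.26], [0.02, 2.5], [-1.34, 4.48], [0, 2.73], [-2.66, 2.66]. Speed limits (rad/s): [2.39, 2.39, 2.79, 3.14, 3.14, 3.14].

INTERFACE

Orientations are given as a rotation vector (axis times angle).
In Python, from plant import robot, imaging gives the robot as it stands.
- The arm moves only by the tool jog_arm, never from a script. Its argument "rows" is a list of rows, each a list of 2 entries, a list of its own where there are three numbers: the shift along the tool's x, y, z each as a share of 0.2 m, from -1 to 1, then the turn, a rotation vector about the tool's x, y, z each as a share of pi/2 rad, from -1 to 1. A call has 1 to 5 rows; each row is the pose to reach, as a shift and turn from the pose commanded when the call began, along the tool's axes at that moment; what a row does not reach only later rows make up. A row lasts 1/10 s, in which the tool goes at most 50 mm and 8.59 degrees, less where a joint would pass 70% of its speed; a pose out of reach is approached as far as the arm can. A call with a number of a shift or a turn outside -1 to 1 is refused whole. A call with a gripper value outside its range is refused whole. "hand" is the closure, from -1 (fully open) to 1 (shut), set as the call begins (left out, the last holds). The fingers move at their own pace and stop on an object; "squeeze" is the grip in N (left out, the last holds). Time passes only in rows, so rows that repeat a pose let the fingers close. It gives the time, the measured TCP pose, the force, the opening and the grip force at its end, in the units of the state.
- robot.read_state(): the state, without advancing time (a new reading comes with each control period).
- imaging.read_camera(name): name is "side" or "top"; returns a dict with "frame" (400x640x3 uint8, red, green, blue), "vertical_fov" (degrees; the focal length in pixels is half the picture's height over the tangent of half this angle, whatever the lens; pixels are square), "cx", "cy" (the principal point, pixels), "R" (3x3) and "t" (3): a world point X has camera coordinates R X + t. Camera axes: x right, y down, z forward; pixel columns grow to the right and rows downward; lengths in m; the calibration is good to about 2 mm. A picture is of the moment at which its call begins. There is no depth.
- robot.close_job(): hands the job in; it is judged then, once.
The state is a dict: "t": time; "q": joint angles; "dq": joint speeds; "joint_torque": joint torques, N m; "tool_pos": TCP position; "orientation": TCP orientation; "force": force on the tool from outside, world axes, zero at the start; "wrist_torque": the same for the moment, N m; "opening": finger opening in m; "gripper_force": force on a finger pad.
Only numpy, scipy, OpenCV 4.12 (cv2) and the standard library are available. Lean on these libraries where they do the work, as an engineer would, in place of code of your own. Each camera call takes 0.05 s, during which the arm holds its last target. There are 200 camera calls.

TASK

One of the three sample pots standing on the shaker has its lid ajar: with the fingertips, gently press that lid fully shut, then press the shaker's round start key down and withdraw. Do not lift any pot or push it out of place, do not press the square stop key, and leave everything else alone, including the larger pot on the bench, whose lid must stay open.

Things in the scene. Friction and masses are not known exactly. Their poses are not given: they have to be found in the camera images.
- shaker: Fixed white bench shaker, 240 (x) x 260 (y) mm; origin under its centre on the bench. Front (-x): key ledge, top 50 mm above the bench, 85 mm before the origin, with a round and a square key. Behind it a black rubber platform 155 x 240 mm, centre 35 mm behind the origin, top 80 mm above the bench, carrying three white pots in a row along y, some 78 mm apart, in any order.
- pot: The pot to shut: loose white pot, 60 mm across, 55 mm high, 0.2 to 0.31 kg, on the shaker platform, blue flip lid ajar. Origin: centre of its underside; +x points to the lid's hinge, 33 mm off the pot's axis, 55 mm up. The shut lid is 62 mm across, 6 mm thick, its top 61 mm above the origin. Pressing straight down on the pot's axis, or up to 20 mm from it towards the tab, closes it.
- pot_lid (a joint): Lid angle of that pot in rad: 0 shut, positive open (starts at 0.55 to 0.9). The hinge has a little friction (0.012 N m, under 1 N at the lid), so the lid stays where it is left; there is no spring or latch. The lid is smooth plastic, fingertips slide on it (friction about 0.3).
- pot_lid_tab (a point): Top of the thumb tab on the front edge of that lid, 67 mm from its hinge; moves with the lid. When shut it is 61 mm above the pot's underside.
- start_key_base: Black round housing (42 mm across, 12 mm high) of the start key, fixed on the shaker's ledge, 55 mm left or right of its middle; origin at the centre of its underside. In it stands the grey round key, 30 mm across, whose top is 22 mm above this origin when released and 16 mm when fully down.
- start_key (a joint): Travel of the round start key in m: 0 released, 0.006 fully down; a spring needs 1.2 N to begin and 4 N to be fully down, and returns it. It counts as pressed beyond 0.004.
- stop_key_base: Black square housing (42 x 42 x 12 mm) of the stop key at the other end of the ledge; origin at the centre of its underside. The grey square key in it is 30 x 30 mm, the same height and colour as the start key. Not to be pressed.
- stop_key (a joint): Travel of the square stop key in m: 0 released, 0.006 fully down.
- shut_pot: Bystander on the platform: same size pot as the one to be shut (60 mm across), lid already shut, 61 mm high. Loose; origin at the centre of its underside.
- tall_pot: Bystander on the platform: taller pot, 60 mm across, lid shut, 81 mm high. Loose; origin at the centre of its underside.
- bench_pot: Bystander on the bench beside the shaker: larger white pot, 68 mm across, 95 mm high, whose blue lid stands open and must stay so. Loose; origin at the centre of its underside.
- bench_lid_tab (a point): Top of the thumb tab on the edge of the open lid of that bench pot.
- bottle: Bystander: white capped bottle, 60 mm across, 150 mm high, standing on the bench. Loose; origin at the centre of its underside.
- marker: Bystander: marker pen, 130 mm long, 17 mm thick, lying on the bench along its x axis. Loose; origin on the bench under its middle.
- tip_box: Bystander: blue open box with dividers, 85 x 120 x 50 mm, on the bench. Loose; origin at the centre of its underside.
- tube_rack: Fixed white tube rack 60 x 180 mm with capped tubes, 90 mm high, on the bench; origin at the centre of its underside.
Not all that is in view belongs to the job. Leave any pink or red look-alike of the pot alone.

How it is judged:
By the outcome, as a careful person would: the job done as asked, in the order asked, and still so for the second after the job is handed in, with the robot touching nothing.
It also fails if it takes over 45 s, if anything falls off the work surface, if the arm or the gripper's body presses on something with over 40 N, if the wrist force passes 120 N, or if a joint passes its speed limit or range.

## Working session

There is one attempt and no reset: what is moved stays moved. The work goes in short steps, Python scripts to look and compute and a tool call to move; the robot and the scene stay as the last step left them, time stands still between calls to the robot, and variables do not carry over. Pictures are saved under pics/ and viewed, at most 10 in all, crops included, and the job is handed in when it is done.

Besides the shell and the picture viewer there is one more tool, called in YAML: its name, and indented under it one key for each argument. jog_arm: Moves the arm, as the interface text tells. Its arguments: {"type":"object","properties":{"rows":{"type":"array"},"hand":{"type":"number"},"squeeze":{"type":"number"}},"required":["rows"]}

```bash
mkdir -p pics
python3 - <<'E'
from plant import robot, imaging
import cv2,numpy as np
for n in("side","top"):
    c=imaging.read_camera(n); cv2.imwrite(f"pics/{n}0.png",c["frame"][:,:,::-1])
    print(n,c["vertical_fov"],c["cx"],c["cy"],np.round(c["R"],4).tolist(),np.round(c["t"],4).tolist())
s=robot.read_state();print(s)
E
```

```text
side 44.845234977969675 318.72643848741575 194.55864981319164 [[-0.882, -0.4711, -0.0143], [-0.3368, 0.6512, -0.6801], [0.3297, -0.595, -0.733]] [0.42, 0.2436, 1.4863]
top 55.11936293091558 327.4125487230664 204.45864945075138 [[0.0503, -0.9987, 0.0041], [-0.9778, -0.0501, -0.2037], [0.2036, 0.0062, -0.979]] [-0.0336, 0.5152, 1.001]
{'t': 0.1, 'q': array([-1.28042757e+00,  1.31086390e-01,  1.48916629e+00, -3.92354495e-06,
        1.52298084e+00, -8.54082276e-02]), 'dq': array([ 0.00026925, -0.00200861, -0.00329975,  0.00079404, -0.00019826,
        0.0016707 ]), 'joint_torque': array([ 1.60206961e-03, -5.61340284e+01, -4.93097091e+01,  7.70600117e-02,
        2.90304667e-02, -1.88657248e-05]), 'tool_pos': array([ 0.2200668 , -0.5576417 ,  0.21769413]), 'orientation': array([-3.08470000e+00, -5.86497759e-01,  2.69661638e-04]), 'force': array([ 0.51830432,  0.37140901, -0.05401596]), 'wrist_torque': array([-0.0170574 ,  0.01950874, -0.00750117]), 'gripper_force': 0.0, 'opening': 0.0929282812525428}
```

View pics/side0.png

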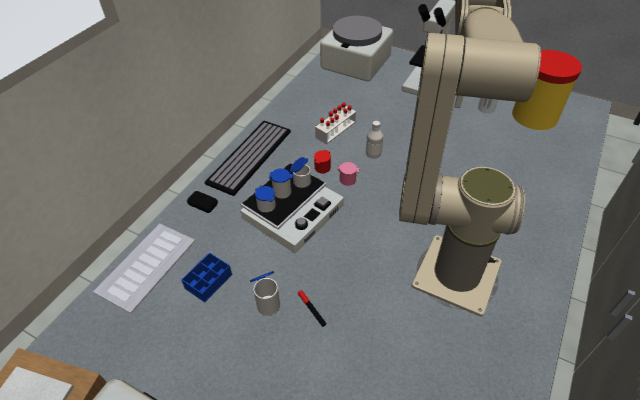

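View pics/top0.png

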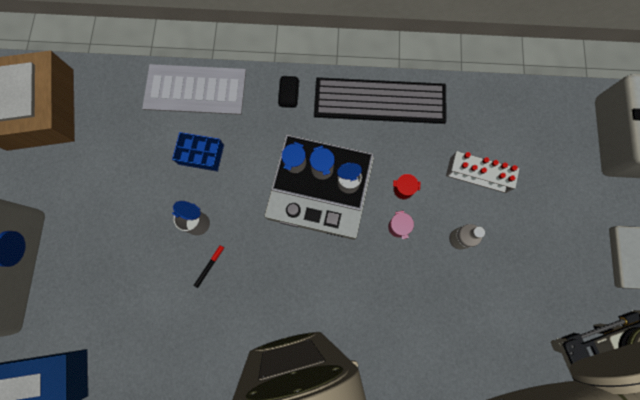

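The open pot is the rightmost one on the shaker (top ~349,178; side ~301,172). The round key is at top ~293,210 and the square key at ~332,218. I'll zoom in on both views.

Run:
```python
import cv2,numpy as np
a=cv2.imread("pics/top0.png")[125:245,255:385]; b=cv2.imread("pics/side0.png")[145:255,230:360]
f=lambda i:cv2.resize(i,None,fx=6,fy=6,interpolation=cv2.INTER_CUBIC)[:600]
A=f(a[5:105]);B=f(b[5:105])
cv2.imwrite("pics/topz.png",A);cv2.imwrite("pics/sidez.png",B)
```

```text
(no output)
```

View pics/topz.png

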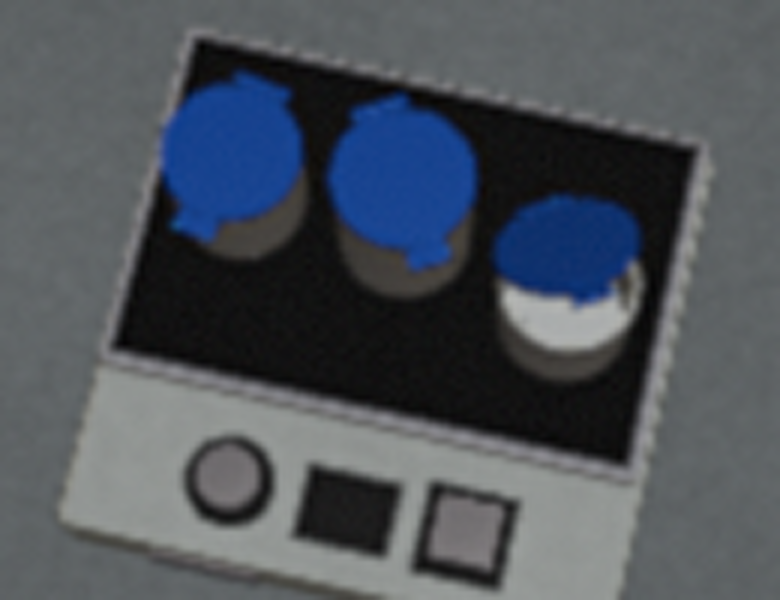

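View pics/sidez.png

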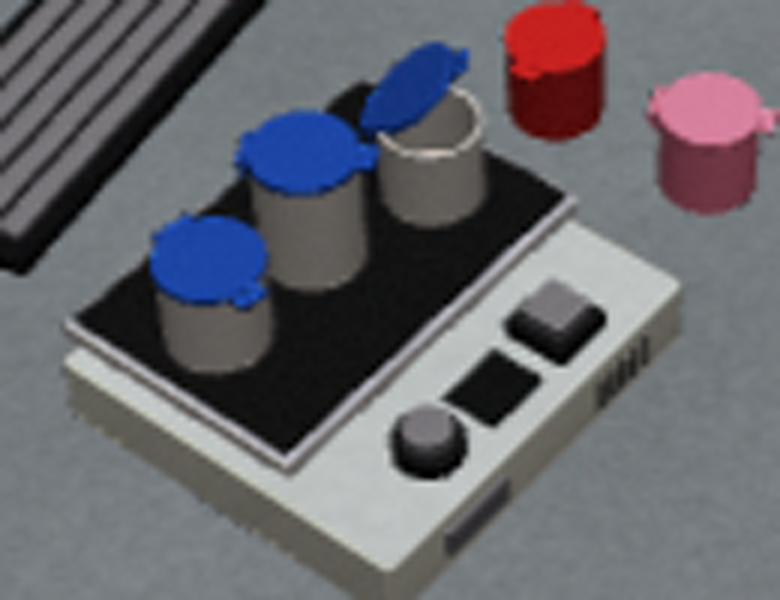

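```bash
cat > h.py <<'E'
import numpy as np
from plant import imaging
_c={}
def cam(n):
    if n not in _c:_c[n]=imaging.read_camera(n)
    return _c[n]
def ray(n,u,v):
    c=cam(n);f=200/np.tan(np.radians(c["vertical_fov"]/2));R=np.array(c["R"]);t=np.array(c["t"])
    d=R.T@np.array([(u-c["cx"])/f,(v-c["cy"])/f,1]);return -R.T@t,d/np.linalg.norm(d)
def atz(n,u,v,z):
    o,d=ray(n,u,v);return o+d*(z-o[2])/d[2]
def tri(a,b):
    A=[];y=[];r=[ray("top",*a),ray("side",*b)]
    P=[np.eye(3)-np.outer(d,d) for o,d in r]
    x=np.linalg.solve(sum(P),sum(p@o for p,(o,d) in zip(P,r)))
    return x,[np.linalg.norm(p@(x-o)) for p,(o,d) in zip(P,r)]
T=lambda x,y:(255+x/6,130+y/6)
S=lambda x,y:(230+x/6,150+y/6)
E
python3 - <<'E'
from h import *
np.set_printoptions(precision=4,suppress=True)
p={}
def show(k,t,s,z):
    print(k,*( [atz("top",*T(*t),z)[:2]] if t else []),*([atz("side",*S(*s),z)[:2]] if s else []),tri(T(*t),S(*s)) if t and s else "")
show("corner FL",(110,350),(287,465),.08)
show("corner FR",(632,467),(577,200),.08)
show("corner BL",(197,38),(67,325),.08)
show("corner BR",(703,147),None,.08)
show("start",(230,478),(429,424),.072)
show("stop",(467,533),(556,304),.072)
show("rim",(571,282),(430,122),.135)
show("rim bottom L/R",(499,285),(375,128),.135)
show("rim R",(644,280),(483,122),.135)
show("tab",(588,300),(457,60),.17)
show("shut pot lid c",(233,150),(209,262),.141)
show("tall lid c",(403,178),(306,152),.161)
show("tall tab",(430,254),(370,157),.161)
show("red",None,(556,40),.06)
E
```

```text
corner FL [0.5476 0.1405] [0.5412 0.1477] (array([0.5481, 0.1414, 0.0701]), [np.float64(0.001928062852995543), np.float64(0.0019280628529955682)])
corner FR [ 0.5059 -0.096 ] [ 0.4958 -0.0928] (array([ 0.5031, -0.0978,  0.0734]), [np.float64(0.004275113267704767), np.float64(0.004275113267704859)])
corner BL [0.6982 0.1121] [0.6991 0.1193] (array([0.7029, 0.1135, 0.0715]), [np.float64(0.0013231509133596279), np.float64(0.0013231509133598332)])
corner BR [ 0.6573 -0.1237] 
start [0.4933 0.0834] [0.4926 0.0837] (array([0.4931, 0.0833, 0.0714]), [np.float64(0.00025991878262136316), np.float64(0.00025991878262135795)])
stop [ 0.4737 -0.024 ] [ 0.4727 -0.0234] (array([ 0.4735, -0.0241,  0.071 ]), [np.float64(0.0003659340935337552), np.float64(0.0003659340935337554)])
rim [ 0.5742 -0.0627] [ 0.5712 -0.0615] (array([ 0.5735, -0.0632,  0.133 ]), [np.float64(0.0012152845560971116), np.float64(0.0012152845560972033)])
rim bottom L/R [ 0.5713 -0.032 ] [ 0.5959 -0.0434] (array([ 0.5756, -0.0288,  0.153 ]), [np.float64(0.009575000242556548), np.float64(0.009575000242556688)])
rim R [ 0.5767 -0.094 ] [ 0.545 -0.075] (array([ 0.5725, -0.0993,  0.1069]), [np.float64(0.012232337323647886), np.float64(0.012232337323647839)])
tab [ 0.5568 -0.0682] [ 0.563  -0.0801] (array([ 0.554 , -0.0671,  0.1842]), [np.float64(0.0011522148119606998), np.float64(0.0011522148119607716)])
shut pot lid c [0.6239 0.0853] [0.6196 0.0892] (array([0.6242, 0.0854, 0.1358]), [np.float64(0.0014067566501447853), np.float64(0.0014067566501444594)])
tall lid c [0.6084 0.0109] [0.605  0.0118] (array([0.6075, 0.0106, 0.1595]), [np.float64(0.0014470645940159645), np.float64(0.0014470645940161072)])
tall tab [ 0.5758 -0.0021] [ 0.5725 -0.0007] (array([ 0.5751, -0.0024,  0.1588]), [np.float64(0.0013219867673189875), np.float64(0.001321986767319116)])
red [ 0.5787 -0.2243]
```

Checks: the keys are 109 mm apart (110 expected), and the pot rim measures z≈0.133 (0.135 expected). The tab sits 51 mm horizontally from the hinge, which gives a lid angle of about 0.67. Moving now with the fingers closed, at a height that clears everything.

jog_arm:
  rows:
    - [[1,-0.66,-0.25],[0,0,0]]
    - [[1,-0.66,-0.25],[0,0,0]]
    - [[1,-0.66,-0.25],[0,0,0]]
    - [[1,-0.66,-0.25],[0,0,0]]
    - [[1,-0.66,-0.25],[0,0,0]]
  hand: 1
  squeeze: 10

```text
t: 0.7
tool_pos: [0.3587, -0.36, 0.2691]
orientation: [3.086, 0.587, 0.001]
force: [1.0, -0.5, -0.1]
opening: 0.057
gripper_force: 0.0
```

jog_arm:
  rows:
    - [[1,-0.66,0],[0,0,0]]
    - [[1,-0.66,0],[0,0,0]]
    - [[1,-0.66,0],[0,0,0]]
    - [[1,-0.66,0],[0,0,0]]
    - [[1,-0.66,0],[0,0,0]]

```text
t: 1.2
tool_pos: [0.4965, -0.1632, 0.2686]
orientation: [-3.086, -0.588, -0.001]
force: [0.0, -1.0, 0.5]
opening: 0.0176
gripper_force: 0.0
```

jog_arm:
  rows:
    - [[0.5,-0.34,0],[0,0,0.356]]
    - [[0.5,-0.34,0],[0,0,0.356]]
    - [[0.5,-0.34,0],[0,0,0.356]]
    - [[0.5,-0.34,0],[0,0,0.356]]
    - [[0.5,-0.34,0],[0,0,0.356]]

```text
t: 1.7
tool_pos: [0.5636, -0.0648, 0.2681]
orientation: [3.128, -0.288, -0.001]
force: [-0.5, -1.3, -0.6]
opening: 0.0002
gripper_force: 0.0
```

jog_arm:
  rows:
    - [[0,0,0.2],[0,0,0]]
    - [[0,0,0.35],[0,0,0]]
    - [[0,0,0.4],[0,0,0]]
    - [[0,0,0.42],[0,0,0]]
    - [[0,0,0.44],[0,0,0]]

```text
t: 2.2
tool_pos: [0.5641, -0.0664, 0.182]
orientation: [3.128, -0.286, 0.003]
force: [-0.3, 0.3, 1.1]
opening: 0.0003
gripper_force: 0.2
```

jog_arm:
  rows:
    - [[0,0,0.02],[0,0,0]]
    - [[0,0,0.04],[0,0,0]]
    - [[0,0,0.06],[0,0,0]]
    - [[0,0,0.08],[0,0,0]]
    - [[0,0,0.1],[0,0,0]]

```text
t: 2.7
tool_pos: [0.5636, -0.0658, 0.1605]
orientation: [3.128, -0.287, 0.0]
force: [1.0, -0.7, -0.3]
opening: 0.0005
gripper_force: 0.1
```

jog_arm:
  rows:
    - [[0,0,0.01],[0,0,0]]
    - [[0,0,0.02],[0,0,0]]
    - [[0,0,0.03],[0,0,0]]
    - [[0,0,0.04],[0,0,0]]
    - [[0,0,0.05],[0,0,0]]

```text
t: 3.2
tool_pos: [0.5636, -0.0658, 0.1506]
orientation: [-3.128, 0.288, -0.0]
force: [-0.3, 0.8, 0.1]
opening: 0.0004
gripper_force: 0.1
```

Run:
```python
from plant import robot, imaging
import cv2,numpy as np
I=[cv2.resize(imaging.read_camera(n)["frame"][y:y+60,x:x+80,::-1],None,fx=5,fy=5,interpolation=cv2.INTER_CUBIC) for n,x,y in(("side",260,140),("top",310,150))]
cv2.imwrite("pics/c1.png",np.hstack(I))
```

```text
(no output)
```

View pics/c1.png

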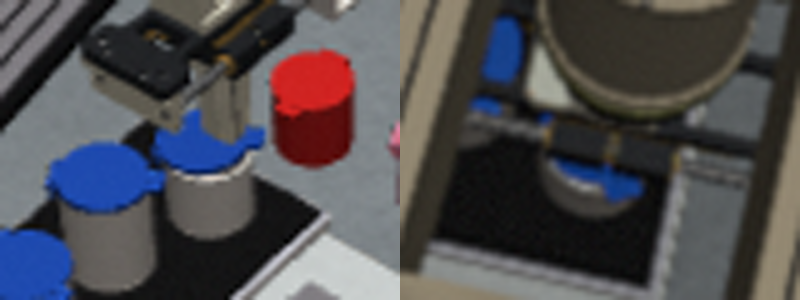

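The crop shows the fingers pushing the lid nearly shut, with the tab at about (250,137) in the left panel and the pot in place. I'll carry on down in small steps.

jog_arm:
  rows:
    - [[0,0,0.01],[0,0,0]]
    - [[0,0,0.02],[0,0,0]]
    - [[0,0,0.03],[0,0,0]]
    - [[0,0,0.035],[0,0,0]]
    - [[0,0,0.04],[0,0,0]]

```text
t: 3.8
tool_pos: [0.5635, -0.0658, 0.1425]
orientation: [-3.128, 0.288, 0.0]
force: [-0.4, 0.2, -0.4]
opening: 0.0005
gripper_force: 0.1
```

jog_arm:
  rows:
    - [[0,0,0.002],[0,0,0]]
    - [[0,0,0.004],[0,0,0]]
    - [[0,0,0.006],[0,0,0]]

```text
t: 4.1
tool_pos: [0.5635, -0.0658, 0.1415]
orientation: [3.128, -0.288, 0.0]
force: [-0.4, -0.2, 0.3]
opening: 0.0004
gripper_force: 0.1
```

jog_arm:
  rows:
    - [[0,0,0.003],[0,0,0]]
    - [[0,0,0.006],[0,0,0]]
    - [[0,0,0.006],[0,0,0]]

```text
t: 4.4
tool_pos: [0.5636, -0.0659, 0.1411]
orientation: [3.128, -0.288, 0.001]
force: [-2.5, -0.1, 6.4]
opening: 0.0007
gripper_force: 2.8
```

jog_arm:
  rows:
    - [[0,0,0.002],[0,0,0]]
    - [[0,0,0.004],[0,0,0]]
    - [[0,0,0.004],[0,0,0]]

```text
t: 4.7
tool_pos: [0.5636, -0.0659, 0.1408]
orientation: [3.128, -0.288, 0.001]
force: [-5.0, 0.7, 10.3]
opening: 0.0004
gripper_force: 4.9
```

The contact force is 10 N at z=0.141, so the lid is shut. Retreat and move over the start key.

jog_arm:
  rows:
    - [[0,0,-0.02],[0,0,0]]
    - [[0,0,-0.1],[0,0,0]]
    - [[0,0,-0.3],[0,0,0]]
    - [[0,0,-0.5],[0,0,0]]
    - [[0,0,-0.5],[0,0,0]]

```text
t: 5.2
tool_pos: [0.5669, -0.0665, 0.2479]
orientation: [3.127, -0.287, 0.018]
force: [-0.6, 0.7, 0.1]
opening: 0.0009
gripper_force: 0.0
```

jog_arm:
  rows:
    - [[-0.484,-0.667,0],[0,0,0]]
    - [[-0.484,-0.667,0],[0,0,0]]
    - [[-0.484,-0.667,0],[0,0,0]]
    - [[-0.484,-0.667,0],[0,0,0]]
    - [[-0.484,-0.667,0],[0,0,0]]

```text
t: 5.7
tool_pos: [0.4922, 0.0848, 0.2403]
orientation: [-3.128, 0.282, -0.002]
force: [-0.7, -0.6, -0.7]
opening: 0.0006
gripper_force: 0.0
```

Run:
```python
from plant import robot, imaging
import cv2,numpy as np
I=[cv2.resize(imaging.read_camera(n)["frame"][y:y+100,x:x+100,::-1],None,fx=4,fy=4,interpolation=cv2.INTER_CUBIC) for n,x,y in(("side",240,150),("top",270,130))]
cv2.imwrite("pics/c2.png",np.hstack(I))
s=robot.read_state();print(s["tool_pos"],s["force"])
```

```text
[0.49310931 0.08264797 0.23994734] [0.52917694 0.01497889 0.46968813]
```

View pics/c2.png

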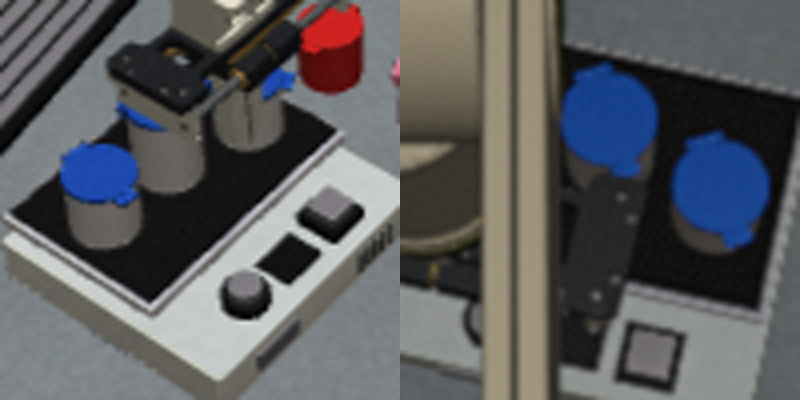

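The top view at about (720,190) shows the lid shut flat and the pot in place. The tool is over the start key, so I'll descend and press.

jog_arm:
  rows:
    - [[0,0,0.25],[0,0,0]]
    - [[0,0,0.5],[0,0,0]]
    - [[0,0,0.7],[0,0,0]]
    - [[0,0,0.77],[0,0,0]]
    - [[0,0,0.8],[0,0,0]]

```text
t: 6.3
tool_pos: [0.492, 0.0818, 0.0781]
orientation: [3.127, -0.29, -0.005]
force: [0.1, -0.2, -0.9]
opening: 0.0004
gripper_force: 0.0
```

jog_arm:
  rows:
    - [[0,0,0.015],[0,0,0]]
    - [[0,0,0.03],[0,0,0]]
    - [[0,0,0.045],[0,0,0]]
    - [[0,0,0.055],[0,0,0]]
    - [[0,0,0.055],[0,0,0]]

```text
t: 6.8
tool_pos: [0.4937, 0.0831, 0.0694]
orientation: [-3.128, 0.287, -0.004]
force: [2.9, 0.1, 3.0]
opening: 0.001
gripper_force: 1.2
```

jog_arm:
  rows:
    - [[0,0,0.005],[0,0,0]]
    - [[0,0,0.01],[0,0,0]]
    - [[0,0,0.01],[0,0,0]]

```text
t: 7.1
tool_pos: [0.4932, 0.0831, 0.0669]
orientation: [-3.128, 0.288, -0.002]
force: [3.1, 1.0, 4.5]
opening: 0.0005
gripper_force: 1.8
```

jog_arm:
  rows:
    - [[0,0,0.004],[0,0,0]]
    - [[0,0,0.008],[0,0,0]]
    - [[0,0,0.008],[0,0,0]]

```text
t: 7.4
tool_pos: [0.4933, 0.0831, 0.0661]
orientation: [-3.128, 0.287, -0.002]
force: [-0.6, 0.3, 13.0]
opening: 0.0002
gripper_force: 6.2
```

The force has risen sharply to 13 N, so the key is fully down. Withdraw up, then clear to the side.

jog_arm:
  rows:
    - [[0,0,-0.04],[0,0,0]]
    - [[0,0,-0.15],[0,0,0]]
    - [[0,0,-0.4],[0,0,0]]
    - [[0,0,-0.65],[0,0,0]]
    - [[0,0,-0.9],[0,0,0]]

```text
t: 7.9
tool_pos: [0.491, 0.083, 0.2456]
orientation: [3.128, -0.288, -0.005]
force: [1.6, 0.4, 0.2]
opening: 0.0003
gripper_force: 0.0
```

jog_arm:
  rows:
    - [[-0.2,-0.6,-0.3],[0,0,0]]
    - [[-0.2,-0.6,-0.3],[0,0,0]]
    - [[-0.2,-0.6,-0.3],[0,0,0]]
    - [[-0.2,-0.6,-0.3],[0,0,0]]
    - [[-0.2,-0.6,-0.3],[0,0,0]]

```text
t: 8.4
tool_pos: [0.4745, 0.2086, 0.3042]
orientation: [3.128, -0.284, -0.002]
force: [-0.4, -0.0, -0.0]
opening: 0.0002
gripper_force: 0.0
```

Run:
```python
from plant import robot, imaging
import cv2,numpy as np
I=[cv2.resize(imaging.read_camera(n)["frame"][y:y+100,x:x+100,::-1],None,fx=4,fy=4,interpolation=cv2.INTER_CUBIC) for n,x,y in(("side",240,150),("top",270,130))]
cv2.imwrite("pics/c3.png",np.hstack(I))
s=robot.read_state();print(s["tool_pos"],s["force"])
```

```text
[0.47457976 0.20729222 0.30329775] [0.11105513 0.13432191 0.07069713]
```

View pics/c3.png

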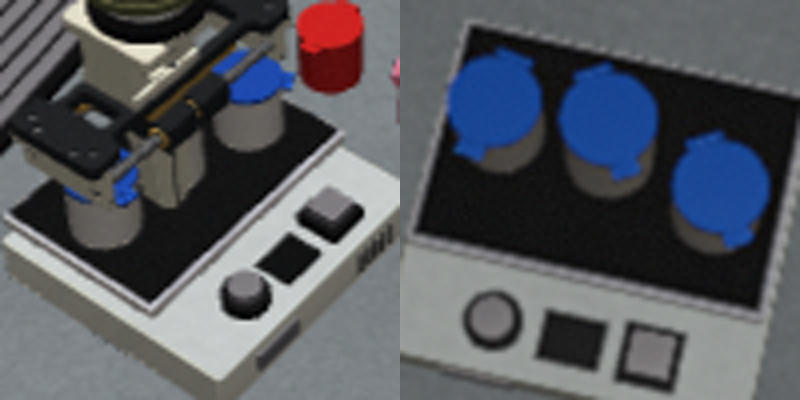

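All three lids are shut and the pots are in place (the pot's lid is at right panel ~(720,185)). The arm is touching nothing, so I'll hand in.

```bash
python3 -c "
from plant import robot
print(robot.close_job())"
```

```text
the job is handed in; nothing more can be done
None
```

I pressed the ajar lid shut and then the round start key fully down (13 N at the stop), withdrew the arm clear, and handed the job in at about 8.5 s; the last pictures show all three shaker lids shut and the pots in place.

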